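Rake a heap of plastic chunks into an even layer in the drying tray

TASK

Take the rake from its rest and rake the white plastic chunks heaped at one end of the drying tray into an even single layer over the tray's whole length, two or three chunks in each third, then hang the rake back in its rest. Stroke with the teeth riding lightly on the tray floor well into the empty-end third, feeling for the floor's unknown slope and never bearing down on the tray with more than 15 N, and move the chunks with the rake, not with the fingers. Leave the remote control, the glass dish and the steel cone where they are.

Things in the scene. Friction and masses are not known exactly. Their poses are not given: they have to be found in the camera images.
- tray: Fixed open aluminium tray, inside 320 mm long (its x) by 130 mm wide (y), walls 4 mm thick, tops 70 mm above the bench. Origin: centre of its underside on the bench, z up; +x runs lengthwise from the heaped end (x=-160) to the empty end (x=+160). From x=-160 to -40 mm the floor is level, 30 mm above the underside; beyond is a sloping drain plate (see tray_hinge). Over 15 N is too hard on it.
- tray_hinge (a point): Middle of the joint line at tray x=-40 mm, on the floor surface, where the drain plate begins. The flat plate runs to x=+160 mm; its slope varies and is NOT reported: its far end lies 16 mm below to 16 mm above the level floor; it keeps its slope under load. The whole floor, level part too, rests on soft pads and gives straight down about 0.2 mm per newton (12 mm at most).
- rake: Hand rake, 0.18 kg, hanging upright in its rest. Origin: middle of the line of tooth tips; z up the handle, y along the head, x the raking direction. 7 steel teeth 4 mm thick (x), 6 mm wide, 17 mm apart, 60 mm long, outer faces at y=+-54; head bar 14 mm thick, 150 mm long, z=60 to 74; handle block 16 mm (x) by 30 mm (y), z=74 to 140, to be gripped across its 16 mm.
- rest: Fixed white rest: base 60 by 170 mm, two posts 12 mm wide at y=+-69 mm; their tops, 70 mm up, carry the ends of the rake's head bar between cheeks 21 mm apart in x, 8 mm high. Origin: centre of its underside on the bench, z up, y along the head. With the rake hung in it, the rake's origin is 10 mm above this origin, axes parallel.
- chunk1: White moulded plastic chunk 22 by 22 mm, 18 mm thick, about 16 g, one of seven alike. Origin: centre of its underside, z through its thickness. At the start in the front row of the heap, on the level floor around tray x = -59 mm.
- chunk2: White moulded plastic chunk 22 by 22 mm, 18 mm thick, about 16 g, one of seven alike. Origin: centre of its underside, z through its thickness. At the start in the front row of the heap, on the level floor around tray x = -59 mm.
- chunk3: White moulded plastic chunk 22 by 22 mm, 18 mm thick, about 16 g, one of seven alike. Origin: centre of its underside, z through its thickness. At the start it lies on top of chunk1 and/or chunk2 (second layer).
- chunk4: White moulded plastic chunk 22 by 22 mm, 18 mm thick, about 16 g, one of seven alike. Origin: centre of its underside, z through its thickness. At the start in the middle row of the heap, on the level floor around tray x = -102 mm.
- chunk5: White moulded plastic chunk 22 by 22 mm, 18 mm thick, about 16 g, one of seven alike. Origin: centre of its underside, z through its thickness. At the start in the middle row of the heap, on the level floor around tray x = -102 mm.
- chunk6: White moulded plastic chunk 22 by 22 mm, 18 mm thick, about 16 g, one of seven alike. Origin: centre of its underside, z through its thickness. At the start in the back row of the heap, on the level floor around tray x = -145 mm.
- chunk7: White moulded plastic chunk 22 by 22 mm, 18 mm thick, about 16 g, one of seven alike. Origin: centre of its underside, z through its thickness. At the start in the back row of the heap, on the level floor around tray x = -145 mm.
- remote: Bystander: white remote control 45 by 130 by 18 mm, lying flat; origin centre of its underside.
- dish: Bystander: shallow glass dish, 90 mm across, 16 mm high; origin centre of its underside.
- cone: Bystander: small steel cone weight, 44 mm across, 62 mm high, upright; origin centre of its underside.

How it is judged:
On the way, in this order (a step that is already met when the one before it is completed fails the run):
1. the rake is lifted out of its rest (z of rake in the frame of rest above 0.05 m), for 0.2 s.
2. the rake's teeth ride on the tray floor in the empty-end third (tray x above 53 mm), touching it with more than 0.5 N, for 0.4 s on end (contact force between rake and tray above 0.5 N and x of rake in the frame of tray between 0.0533 and 0.16 m and z of rake in the frame of tray below 0.055 m), for 0.4 s.
At the end, for the whole second after the job is handed in: Each third of the tray length holds at least two chunk origins; all seven chunks inside, at rest, each touching the tray (over 0.03 N) and flat on a face (0.3 rad); the rake at rest in its rest, within 15 mm sideways, 4 mm in height, 0.15 rad of upright ((x of chunk2 in the frame of tray between -0.16 and -0.0533 m or x of chunk3 in the frame of tray between -0.16 and -0.0533 m or x of chunk4 in the frame of tray between -0.16 and -0.0533 m or x of chunk5 in the frame of tray between -0.16 and -0.0533 m or x of chunk6 in the frame of tray between -0.16 and -0.0533 m or x of chunk7 in the frame of tray between -0.16 and -0.0533 m) and (x of chunk1 in the frame of tray between -0.16 and -0.0533 m or x of chunk3 in the frame of tray between -0.16 and -0.0533 m or x of chunk4 in the frame of tray between -0.16 and -0.0533 m or x of chunk5 in the frame of tray between -0.16 and -0.0533 m or x of chunk6 in the frame of tray between -0.16 and -0.0533 m or x of chunk7 in the frame of tray between -0.16 and -0.0533 m) and (x of chunk1 in the frame of tray between -0.16 and -0.0533 m or x of chunk2 in the frame of tray between -0.16 and -0.0533 m or x of chunk4 in the frame of tray between -0.16 and -0.0533 m or x of chunk5 in the frame of tray between -0.16 and -0.0533 m or x of chunk6 in the frame of tray between -0.16 and -0.0533 m or x of chunk7 in the frame of tray between -0.16 and -0.0533 m) and (x of chunk1 in the frame of tray between -0.16 and -0.0533 m or x of chunk2 in the frame of tray between -0.16 and -0.0533 m or x of chunk3 in the frame of tray between -0.16 and -0.0533 m or x of chunk5 in the frame of tray between -0.16 and -0.0533 m or x of chunk6 in the frame of tray between -0.16 and -0.0533 m or x of chunk7 in the frame of tray between -0.16 and -0.0533 m) and (x of chunk1 in the frame of tray between -0.16 and -0.0533 m or x of chunk2 in the frame of tray between -0.16 and -0.0533 m or x of chunk3 in the frame of tray between -0.16 and -0.0533 m or x of chunk4 in the frame of tray between -0.16 and -0.0533 m or x of chunk6 in the frame of tray between -0.16 and -0.0533 m or x of chunk7 in the frame of tray between -0.16 and -0.0533 m) and (x of chunk1 in the frame of tray between -0.16 and -0.0533 m or x of chunk2 in the frame of tray between -0.16 and -0.0533 m or x of chunk3 in the frame of tray between -0.16 and -0.0533 m or x of chunk4 in the frame of tray between -0.16 and -0.0533 m or x of chunk5 in the frame of tray between -0.16 and -0.0533 m or x of chunk7 in the frame of tray between -0.16 and -0.0533 m) and (x of chunk1 in the frame of tray between -0.16 and -0.0533 m or x of chunk2 in the frame of tray between -0.16 and -0.0533 m or x of chunk3 in the frame of tray between -0.16 and -0.0533 m or x of chunk4 in the frame of tray between -0.16 and -0.0533 m or x of chunk5 in the frame of tray between -0.16 and -0.0533 m or x of chunk6 in the frame of tray between -0.16 and -0.0533 m) and (x of chunk2 in the frame of tray between -0.0533 and 0.0533 m or x of chunk3 in the frame of tray between -0.0533 and 0.0533 m or x of chunk4 in the frame of tray between -0.0533 and 0.0533 m or x of chunk5 in the frame of tray between -0.0533 and 0.0533 m or x of chunk6 in the frame of tray between -0.0533 and 0.0533 m or x of chunk7 in the frame of tray between -0.0533 and 0.0533 m) and (x of chunk1 in the frame of tray between -0.0533 and 0.0533 m or x of chunk3 in the frame of tray between -0.0533 and 0.0533 m or x of chunk4 in the frame of tray between -0.0533 and 0.0533 m or x of chunk5 in the frame of tray between -0.0533 and 0.0533 m or x of chunk6 in the frame of tray between -0.0533 and 0.0533 m or x of chunk7 in the frame of tray between -0.0533 and 0.0533 m) and (x of chunk1 in the frame of tray between -0.0533 and 0.0533 m or x of chunk2 in the frame of tray between -0.0533 and 0.0533 m or x of chunk4 in the frame of tray between -0.0533 and 0.0533 m or x of chunk5 in the frame of tray between -0.0533 and 0.0533 m or x of chunk6 in the frame of tray between -0.0533 and 0.0533 m or x of chunk7 in the frame of tray between -0.0533 and 0.0533 m) and (x of chunk1 in the frame of tray between -0.0533 and 0.0533 m or x of chunk2 in the frame of tray between -0.0533 and 0.0533 m or x of chunk3 in the frame of tray between -0.0533 and 0.0533 m or x of chunk5 in the frame of tray between -0.0533 and 0.0533 m or x of chunk6 in the frame of tray between -0.0533 and 0.0533 m or x of chunk7 in the frame of tray between -0.0533 and 0.0533 m) and (x of chunk1 in the frame of tray between -0.0533 and 0.0533 m or x of chunk2 in the frame of tray between -0.0533 and 0.0533 m or x of chunk3 in the frame of tray between -0.0533 and 0.0533 m or x of chunk4 in the frame of tray between -0.0533 and 0.0533 m or x of chunk6 in the frame of tray between -0.0533 and 0.0533 m or x of chunk7 in the frame of tray between -0.0533 and 0.0533 m) and (x of chunk1 in the frame of tray between -0.0533 and 0.0533 m or x of chunk2 in the frame of tray between -0.0533 and 0.0533 m or x of chunk3 in the frame of tray between -0.0533 and 0.0533 m or x of chunk4 in the frame of tray between -0.0533 and 0.0533 m or x of chunk5 in the frame of tray between -0.0533 and 0.0533 m or x of chunk7 in the frame of tray between -0.0533 and 0.0533 m) and (x of chunk1 in the frame of tray between -0.0533 and 0.0533 m or x of chunk2 in the frame of tray between -0.0533 and 0.0533 m or x of chunk3 in the frame of tray between -0.0533 and 0.0533 m or x of chunk4 in the frame of tray between -0.0533 and 0.0533 m or x of chunk5 in the frame of tray between -0.0533 and 0.0533 m or x of chunk6 in the frame of tray between -0.0533 and 0.0533 m) and (x of chunk2 in the frame of tray between 0.0533 and 0.16 m or x of chunk3 in the frame of tray between 0.0533 and 0.16 m or x of chunk4 in the frame of tray between 0.0533 and 0.16 m or x of chunk5 in the frame of tray between 0.0533 and 0.16 m or x of chunk6 in the frame of tray between 0.0533 and 0.16 m or x of chunk7 in the frame of tray between 0.0533 and 0.16 m) and (x of chunk1 in the frame of tray between 0.0533 and 0.16 m or x of chunk3 in the frame of tray between 0.0533 and 0.16 m or x of chunk4 in the frame of tray between 0.0533 and 0.16 m or x of chunk5 in the frame of tray between 0.0533 and 0.16 m or x of chunk6 in the frame of tray between 0.0533 and 0.16 m or x of chunk7 in the frame of tray between 0.0533 and 0.16 m) and (x of chunk1 in the frame of tray between 0.0533 and 0.16 m or x of chunk2 in the frame of tray between 0.0533 and 0.16 m or x of chunk4 in the frame of tray between 0.0533 and 0.16 m or x of chunk5 in the frame of tray between 0.0533 and 0.16 m or x of chunk6 in the frame of tray between 0.0533 and 0.16 m or x of chunk7 in the frame of tray between 0.0533 and 0.16 m) and (x of chunk1 in the frame of tray between 0.0533 and 0.16 m or x of chunk2 in the frame of tray between 0.0533 and 0.16 m or x of chunk3 in the frame of tray between 0.0533 and 0.16 m or x of chunk5 in the frame of tray between 0.0533 and 0.16 m or x of chunk6 in the frame of tray between 0.0533 and 0.16 m or x of chunk7 in the frame of tray between 0.0533 and 0.16 m) and (x of chunk1 in the frame of tray between 0.0533 and 0.16 m or x of chunk2 in the frame of tray between 0.0533 and 0.16 m or x of chunk3 in the frame of tray between 0.0533 and 0.16 m or x of chunk4 in the frame of tray between 0.0533 and 0.16 m or x of chunk6 in the frame of tray between 0.0533 and 0.16 m or x of chunk7 in the frame of tray between 0.0533 and 0.16 m) and (x of chunk1 in the frame of tray between 0.0533 and 0.16 m or x of chunk2 in the frame of tray between 0.0533 and 0.16 m or x of chunk3 in the frame of tray between 0.0533 and 0.16 m or x of chunk4 in the frame of tray between 0.0533 and 0.16 m or x of chunk5 in the frame of tray between 0.0533 and 0.16 m or x of chunk7 in the frame of tray between 0.0533 and 0.16 m) and (x of chunk1 in the frame of tray between 0.0533 and 0.16 m or x of chunk2 in the frame of tray between 0.0533 and 0.16 m or x of chunk3 in the frame of tray between 0.0533 and 0.16 m or x of chunk4 in the frame of tray between 0.0533 and 0.16 m or x of chunk5 in the frame of tray between 0.0533 and 0.16 m or x of chunk6 in the frame of tray between 0.0533 and 0.16 m) and contact force between each of chunk1, chunk2, chunk3, chunk4, chunk5, chunk6, chunk7 and tray above 0.03 N and (angle between the x axis of chunk1 and the z axis of tray, either way round below 0.3 rad or angle between the y axis of chunk1 and the z axis of tray, either way round below 0.3 rad or angle between the z axis of chunk1 and the z axis of tray, either way round below 0.3 rad) and (angle between the x axis of chunk2 and the z axis of tray, either way round below 0.3 rad or angle between the y axis of chunk2 and the z axis of tray, either way round below 0.3 rad or angle between the z axis of chunk2 and the z axis of tray, either way round below 0.3 rad) and (angle between the x axis of chunk3 and the z axis of tray, either way round below 0.3 rad or angle between the y axis of chunk3 and the z axis of tray, either way round below 0.3 rad or angle between the z axis of chunk3 and the z axis of tray, either way round below 0.3 rad) and (angle between the x axis of chunk4 and the z axis of tray, either way round below 0.3 rad or angle between the y axis of chunk4 and the z axis of tray, either way round below 0.3 rad or angle between the z axis of chunk4 and the z axis of tray, either way round below 0.3 rad) and (angle between the x axis of chunk5 and the z axis of tray, either way round below 0.3 rad or angle between the y axis of chunk5 and the z axis of tray, either way round below 0.3 rad or angle between the z axis of chunk5 and the z axis of tray, either way round below 0.3 rad) and (angle between the x axis of chunk6 and the z axis of tray, either way round below 0.3 rad or angle between the y axis of chunk6 and the z axis of tray, either way round below 0.3 rad or angle between the z axis of chunk6 and the z axis of tray, either way round below 0.3 rad) and (angle between the x axis of chunk7 and the z axis of tray, either way round below 0.3 rad or angle between the y axis of chunk7 and the z axis of tray, either way round below 0.3 rad or angle between the z axis of chunk7 and the z axis of tray, either way round below 0.3 rad) and y of chunk1 in the frame of tray between -0.065 and 0.065 m and y of chunk2 in the frame of tray between -0.065 and 0.065 m and y of chunk3 in the frame of tray between -0.065 and 0.065 m and y of chunk4 in the frame of tray between -0.065 and 0.065 m and y of chunk5 in the frame of tray between -0.065 and 0.065 m and y of chunk6 in the frame of tray between -0.065 and 0.065 m and y of chunk7 in the frame of tray between -0.065 and 0.065 m and linear speed of each of chunk1, chunk2, chunk3, chunk4, chunk5, chunk6, chunk7, rake below 0.02 m/s and horizontal distance between rake and rest below 0.015 m and z of rake in the frame of rest between 0.006 and 0.014 m and angle between rake's own z axis and vertical below 0.15 rad).
It fails at once if the rake presses on the tray with more than 15 N (contact force between rake and tray above 15 N).
It fails at once if the fingers push a chunk (more than 0.5 N) (contact force between the fingers and chunk1 above 0.5 N or contact force between the fingers and chunk2 above 0.5 N or contact force between the fingers and chunk3 above 0.5 N or contact force between the fingers and chunk4 above 0.5 N or contact force between the fingers and chunk5 above 0.5 N or contact force between the fingers and chunk6 above 0.5 N or contact force between the fingers and chunk7 above 0.5 N).
It fails at once if a bystander is moved by more than 20 mm (distance of any of remote, dish, cone from where it was at the start of the episode above 0.02 m).
It also fails if it takes over 72 s, if anything falls off the work surface, if the arm or the gripper's body presses on something with over 40 N, if the wrist force passes 120 N, or if a joint passes its speed limit or range.

ROBOT

A 7-joint arm with a two-finger parallel gripper is mounted at the origin on the work surface. World frame = base frame: x ahead of the robot, y to its left, z up, the work surface at z = 0. Lengths are in m, angles in rad, forces in N, time in s.
With the tool pointing down it reaches from about 0.35 to 0.9 m from the base axis. Payload 8.1 kg.
Tool frame: the origin (TCP) lies midway between the tips of the shut fingers; the grasp point (between the pads) lies 19 mm behind it (env.hold_point_z is the distance from the TCP to the grasp point, in m); z points along the fingers, y is the line along which they close (so a half turn about z gives the same grasp; the last joint's range is limited). The gripper opens to 92 mm and grips with 3 to 60 N. Pads are 19 mm wide; open, the fingers measure 130 mm over their backs; the gripper's body (75 mm by 190 mm) begins 47 mm behind the grasp point.
Start: joints at [1.053, 0.434, 0.025, 1.573, -0.012, 1.134, -0.075], TCP at [0.252, -0.572, 0.227] pointing down, gripper open.
Joint ranges: [-2.62, 2.62], [-0.44, 2.09], [-1.27, 1.32], [0.08, 2.57], [-1.32, 4.46], [0.12, 2], [-2.74, 2.74]. Speed limits (rad/s): [2.22, 2.22, 3.01, 3.01, 3.14, 3.14, 3.14].

INTERFACE

Orientations are given as a unit quaternion [w, x, y, z].
In Python, from bench import env, cams gives the robot as it stands.
- The arm moves only by the shell command python3 -m handwheel 'ROWS' [OPENING] [FORCE]. ROWS is JSON, a list that holds one entry, the list of rows, each a list of 4 numbers: the shift along the tool's x, y, z in cm, then the turn about the tool's z in degrees. In form: [[[dx, dy, dz, twist], ...]]. A call has 1 to 5 rows; each row shifts and turns the commanded pose from where the row before left it, along the tool's axes as they then stand; what a row does not reach is not made up. A row lasts 1/12 s, in which the tool goes at most 41.7 mm and 7.16 degrees, less where a joint would pass 70% of its speed; a pose out of reach is approached as far as the arm can. A call with a gripper value outside its range is refused whole. OPENING is the gripper command: -1 is shut, 1 is fully open, values between are in proportion, set as the call begins (- or left out, the last holds). The fingers move at their own pace and stop on an object; FORCE is the grip in N (left out, the last holds). Time passes only in rows, so rows that do not move let the fingers close. It gives the time, the measured TCP pose, the force, the opening and the grip force at its end, in the units of the state.
- env.get_state(): the state, without advancing time (a new reading comes with each control period).
- cams.get_image(name): name is "side" or "top"; returns a dict with "img" (480x640x3 uint8, blue, green, red), "z_map" (480x640 float32, m along the optical axis (not along the pixel's ray), 0 where there is no reading), "K" (3x3 intrinsics, pixels), "origin" and "rotation" of the camera in the world. Camera axes: x right, y down, z forward; pixel columns grow to the right and rows downward; lengths in m; the calibration is good to about 2 mm. A picture is of the moment at which its call begins.
- env.job_done(): hands the job in; it is judged then, once.
The state is a dict: "t": time; "joint_pos": joint angles; "qvel": joint speeds; "tau": joint torques, N m; "tcp_pos": TCP position; "orientation": TCP orientation; "force": force on the tool from outside, world axes, zero at the start; "ft_torque": the same for the moment, N m; "opening": opening from 0.0 (shut) to 1.0 (fully open); "finger_force": force on a finger pad.
Only numpy, scipy, OpenCV 4.12 (cv2) and the standard library are available. Lean on these libraries where they do the work, as an engineer would, in place of code of your own. Each camera call takes 0.05 s, during which the arm holds its last target. There are 200 camera calls.

## Working session

There is one attempt and no reset: what is moved stays moved. The work goes in short steps, Python scripts to look and compute and a shell command to move; the robot and the scene stay as the last step left them, time stands still between calls to the robot, and variables do not carry over. Pictures are saved under pics/ and viewed, at most 10 in all, crops included, and the job is handed in when it is done.

```bash
ls; mkdir -p pics; python3 - <<'E'
from bench import env,cams
import cv2,numpy as np
for n in("top","side"):
    d=cams.get_image(n);cv2.imwrite(f"pics/{n}0.png",d["img"]);np.savez(f"/tmp/{n}0.npz",**d)
    print(n,d["K"].tolist(),d["origin"],np.round(d["rotation"],3).tolist())
print(env.get_state())
E
```

```text
pics
top [[439.04502081499766, 0.0, 310.00628216575717], [0.0, 439.04502081499766, 246.96472918460034], [0.0, 0.0, 1.0]] [ 0.53047163 -0.16966552  0.73594234] [0.026, -0.697, 0.715, -0.046]
side [[467.45190192887486, 0.0, 322.13793252857215], [0.0, 467.45190192887486, 240.11557872041695], [0.0, 0.0, 1.0]] [0.26178724 0.23920848 0.53342808] [0.122, -0.292, 0.872, -0.373]
{'t': 0.1, 'joint_pos': array([ 1.05338729,  0.43520101,  0.0249942 ,  1.57401552, -0.01159884,
        1.13398441, -0.07511421]), 'qvel': array([-0.00023749, -0.00347864, -0.00092476, -0.00199058,  0.00019756,
        0.00106364,  0.00060808]), 'tau': array([ 3.95068826e-03, -6.69122815e+01,  9.88452360e-01, -3.15148652e+01,
       -6.05273922e-02,  3.74625146e-02,  6.18994613e-05]), 'tcp_pos': array([ 0.25163834, -0.57160026,  0.22599041]), 'orientation': array([-6.97711074e-04,  9.78578903e-01,  2.05870820e-01, -2.20164193e-04]), 'force': array([-0.01670905, -0.35601294,  1.014529  ]), 'ft_torque': array([-0.03126783, -0.04682103, -0.03905454]), 'finger_force': 0.0, 'opening': 0.998708429577828}
```

View pics/top0.png

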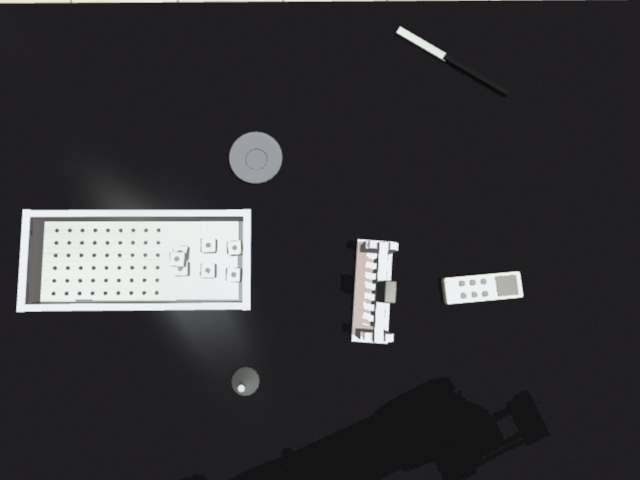

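View pics/side0.png

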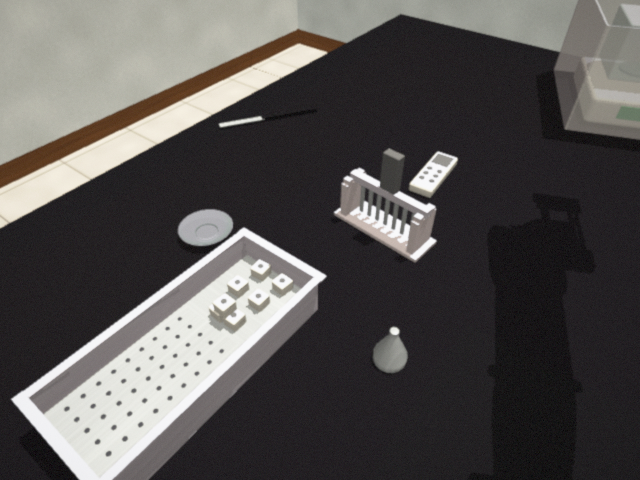

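The top view shows the tray at px (18–251, 209–311), with the heap at its right end (world −y). The rest and rake are at (374,292), with the handle at (390,292). The dish is at (256,158), the cone at (246,381) and the remote at (483,288). The side view agrees.

```bash
cat > h.py <<'E'
import numpy as np,cv2
from scipy.spatial.transform import Rotation as R
from bench import env,cams
def cloud(d):
    K=d["K"];z=d["z_map"];v,u=np.mgrid[:480,:640]
    P=np.stack([(u-K[0,2])/K[0,0]*z,(v-K[1,2])/K[1,1]*z,z],-1)
    q=np.array(d["rotation"]).ravel()
    M=R.from_quat(q[[1,2,3,0]]).as_matrix() if q.size==4 else q.reshape(3,3)
    W=P@M.T+d["origin"]; W[z==0]=np.nan
    return W
def rect(W,m):
    p=(W[m][:,:2]*1000).astype(np.float32); r=cv2.minAreaRect(p); return len(p),np.round(r[0],1),np.round(r[1],1),round(r[2],2)
E
python3 - <<'E'
from h import *
for n in("top","side"):
    W=cloud(np.load(f"/tmp/{n}0.npz"));X,Y,Z=W[...,0],W[...,1],W[...,2]
    print(n,"nan",np.isnan(Z).mean(),"bench",np.nanmedian(Z[abs(Z)<.02]))
    tr=(Y>-.1)&(X<.75)
    print("rim",rect(W,tr&(abs(Z-.07)<.004)))
    rk=(Y<-.12)&(Y>-.42)&(X>.33)&(X<.62)
    print("bar/posts",rect(W,rk&(abs(Z-.081)<.006)))
    print("handle",rect(W,rk&(abs(Z-.15)<.005)),rect(W,rk&(Z>.1)), np.nanmax(Z[rk]))
    print("base",rect(W,rk&(Z>.004)&(Z<.02)))
    print("all",rect(W,rk&(Z>.004)&(Z<.09)))
    print("remote",rect(W,(Z>.012)&(Z<.03)&(Y<-.38)&(X<.6)))
    for a in(.045,.052,.063,.07,.078):
        pass
E
```

```text
top nan 0.0040885416666666665 bench 0.0003306149885949905
rim (5254, array([587.4,  72.9]), array([345.3, 153.9]), 88.97)
bar/posts (1076, array([ 530.1, -293.6]), array([ 41.4, 151.9]), 84.7)
handle (279, array([ 529. , -293.1]), array([16.3, 29.4]), 87.92) (404, array([ 529.1, -293.3]), array([16.2, 29.7]), 85.31) 0.1527330621363444
base (2183, array([ 476.4, -273.5]), array([291.4, 281.2]), 89.02)
all (3708, array([ 476.4, -273.5]), array([291.4, 281.2]), 89.02)
remote (2108, array([ 531.6, -476.2]), array([ 45. , 130.1]), 3.75)
side nan 0.00396484375 bench -0.00036773261405209645
rim (7686, array([586.2,  72.1]), array([345.2, 155.3]), 88.71)
bar/posts (915, array([ 528. , -293.2]), array([ 42.6, 152. ]), 84.51)
handle (163, array([ 526.6, -292.2]), array([16.9, 29.6]), 82.81) (696, array([ 526.5, -293.1]), array([20.4, 30.2]), 81.14) 0.15100065487299547
base (2073, array([ 524. , -341.1]), array([159.7, 171.2]), 84.23)
all (4807, array([ 524. , -341.1]), array([159.7, 171.2]), 84.23)
remote (1794, array([ 395. , -751.1]), array([708.9, 274.9]), 84.56)
```

```bash
cat >> h.py <<'E'
TC=np.array([.5868,.0725]);A=np.radians(88.85);ex=np.array([np.cos(A),np.sin(A)]);ey=np.array([-ex[1],ex[0]])
def tray(W):
    d=W[...,:2]-TC; return np.stack([d@ex,d@ey,W[...,2]],-1)
def chunks(W,h0=.012):
    T=tray(W);x,y,z=T[...,0],T[...,1],T[...,2]
    ins=(abs(x)<.155)&(abs(y)<.062)
    fl=ins&(z<.075)
    return T,ins
E
python3 - <<'E'
from h import *
for n in("top","side"):
    W=cloud(np.load(f"/tmp/{n}0.npz"));T,ins=chunks(W);x,y,z=T[...,0],T[...,1],T[...,2]
    for a in np.arange(-.15,.15,.02):
        m=ins&(abs(x-a)<.01)&(abs(y)<.05);print(n,round(a,3),m.sum(),np.round(np.nanpercentile(z[m],[20,50])*1000,1))
    for lo,hi in((.044,.053),(.060,.072)):
        m=(ins&(z>lo)&(z<hi)).astype(np.uint8);k,l,s,c=cv2.connectedComponentsWithStats(m)
        for i in range(1,k):
            if s[i,4]>25:print(lo,s[i,4],np.round(T[l==i].mean(0)*1000,1))
E
```

```text
top -0.15 608 [30.1 33. ]
top -0.13 730 [29.5 30.7]
top -0.11 844 [29.9 31.5]
top -0.09 707 [29.7 30.9]
top -0.07 922 [29.9 31.2]
top -0.05 656 [29.8 31.2]
top -0.03 787 [29.6 30.6]
top -0.01 791 [29.8 30.8]
top 0.01 801 [29.9 31. ]
top 0.03 797 [30.2 31.2]
top 0.05 804 [30.4 31.4]
top 0.07 804 [30.7 31.6]
top 0.09 806 [30.7 31.8]
top 0.11 809 [31. 32.]
top 0.13 813 [31.  32.1]
0.044 196 [-103.8  -23.7   48.3]
0.044 192 [-144.6  -19.9   48.3]
0.044 94 [-61.  -18.   48.4]
0.044 143 [-62.5  15.4  48.2]
0.044 207 [-103.7   15.4   48.3]
0.044 198 [-144.    22.1   48.2]
0.06 223 [-60.9  -1.   66.1]
side -0.15 485 [29.9 43.4]
side -0.13 876 [29.3 30.5]
side -0.11 598 [29.6 36.9]
side -0.09 918 [29.4 30.4]
side -0.07 611 [29.4 30.7]
side -0.05 1193 [29.4 31. ]
side -0.03 931 [29.1 29.9]
side -0.01 990 [29.3 30. ]
side 0.01 1058 [29.5 30.3]
side 0.03 1116 [29.8 30.5]
side 0.05 1196 [29.8 30.6]
side 0.07 1267 [30.2 30.9]
side 0.09 1352 [30.3 31. ]
side 0.11 1454 [30.4 31.2]
side 0.13 1556 [30.7 31.4]
0.044 195 [-142.9  -16.8   47.2]
0.044 218 [-101.8  -21.    47.2]
0.044 212 [-141.5   24.9   47.4]
0.044 230 [-101.6   18.4   47.4]
0.044 274 [-56.8  10.9  47.7]
0.06 285 [-58.1   2.1  64.9]
```

```bash
python3 - <<'E'
from h import *
p=np.array([.2516,-.5716]);q=np.array([.5278,-.2932]);
a=np.radians(23.76);b=np.radians(-5.3)
for ang in(a,b):
    tx=np.array([np.cos(ang),np.sin(ang)]);ty=np.array([np.sin(ang),-np.cos(ang)]);print((q-p)@tx*100,(q-p)@ty*100)
E
# start: twist 4 rows of 7 = 28 deg, plus 1.1
python3 -m handwheel '[[[0,0,0,6],[0,0,0,6],[0,0,0,6],[0,0,0,6],[0,0,0,5]]]' 1 20; python3 -m handwheel '[[[0,0,0,0],[0,0,0,0]]]'
```

```text
36.49587635805811 -14.352038491354978
24.93031900934589 -30.272251222732795
t: 0.52
tcp_pos: [0.2517, -0.5717, 0.2263]
orientation: [-0.0, 0.999, -0.048, -0.0]
force: [0.3, 0.3, -0.7]
opening: 0.998
finger_force: 0.0
t: 0.68
tcp_pos: [0.2519, -0.5718, 0.2264]
orientation: [-0.0, 0.999, -0.044, -0.0]
force: [0.7, 0.1, 0.3]
opening: 0.998
finger_force: 0.0
```

```bash
python3 -m handwheel '[[[2.5,-3,0,0],[2.5,-3,0,0],[2.5,-3,0,0],[2.5,-3,0,0],[2.5,-3,0,0]]]' >/dev/null; python3 -m handwheel '[[[2.5,-3,0,0],[2.5,-3,0,0],[2.5,-3,0,0],[2.5,-3,0,0],[2.5,-3,0,0]]]'; python3 -m handwheel '[[[0,0,0,0],[0,0,0,0],[0,0,0,0]]]'
cat >> h.py <<'E'
def st():
    s=env.get_state();q=s["orientation"];M=R.from_quat(np.array(q)[[1,2,3,0]]).as_matrix()
    return s,M
def to(g):
    s,M=st();d=np.array(g)-s["tcp_pos"]
    print("t%.2f"%s["t"],"tcp",np.round(s["tcp_pos"]*1000,1),"tooly",round(np.degrees(np.arctan2(M[1,1],M[0,1])),2),"move cm",np.round(M.T@d*100,2),"F",np.round(s["force"],2),"Tq",np.round(s["ft_torque"],2),"op",round(s["opening"],3),"ff",round(s["finger_force"],1))
    print(" tilt",np.round(M[:2,2],4),"tray",np.round(tray(s["tcp_pos"])*1000,1))
E
python3 -c "
from h import *
to([.5278,-.2932,.094])"
```

```text
t: 1.52
tcp_pos: [0.5292, -0.2946, 0.2268]
orientation: [0.0, 0.999, -0.044, 0.0]
force: [1.3, -0.2, 0.1]
opening: 0.997
finger_force: 0.0
t: 1.77
tcp_pos: [0.5278, -0.2964, 0.2265]
orientation: [0.0, 0.999, -0.045, -0.0]
force: [-0.5, -0.3, -0.0]
opening: 0.999
finger_force: 0.0
t1.77 tcp [ 527.8 -296.4  226.5] tooly -95.1 move cm [-0.02 -0.32 13.25] F [-0.51 -0.3  -0.03] Tq [ 0.    0.07 -0.01] op 0.999 ff 0.0
 tilt [-0.0008 -0.0003] tray [-370.    51.6  226.5]
```

```bash
python3 -m handwheel '[[[0,-0.3,3,0],[0,0,3,0],[0,0,3,0],[0,0,2.5,0],[0,0,1.7,0]]]' >/dev/null; python3 -m handwheel '[[[0,0,0,0],[0,0,0,0],[0,0,0,0]]]'; python3 -m handwheel '[[[0,0,0,0],[0,0,0,0],[0,0,0,0],[0,0,0,0],[0,0,0,0]]]' -1 30 ;python3 -m handwheel '[[[0,0,0,0],[0,0,0,0],[0,0,0,0],[0,0,0,0],[0,0,0,0]]]'; python3 -c "
from h import *
to([.5278,-.2932,.094])"
```

```text
t: 2.43
tcp_pos: [0.5286, -0.2945, 0.0961]
orientation: [0.001, 0.999, -0.046, 0.001]
force: [-1.1, 0.1, 0.6]
opening: 1.002
finger_force: 0.0
t: 2.85
tcp_pos: [0.5287, -0.2931, 0.0951]
orientation: [0.0, 0.999, -0.046, 0.0]
force: [-0.7, 0.1, 0.2]
opening: 0.685
finger_force: 0.0
t: 3.27
tcp_pos: [0.5285, -0.2931, 0.0947]
orientation: [0.0, 0.999, -0.046, -0.0]
force: [-0.1, 0.7, 0.6]
opening: 0.326
finger_force: 0.0
t3.27 tcp [ 528.5 -293.1   94.7] tooly -95.24 move cm [-0.06  0.02  0.07] F [-0.11  0.7   0.62] Tq [0.07 0.03 0.05] op 0.326 ff 0.0
 tilt [-0.0001  0.    ] tray [-366.7   51.    94.7]
```

```bash
python3 -m handwheel '[[[0,0,0,0],[0,0,0,0],[0,0,0,0],[0,0,0,0],[0,0,0,0]]]';  python3 -c "
from h import *
to([.5278,-.2932,.094])"; python3 -m handwheel '[[[0,0,-1,0],[0,0,-2,0],[0,0,-3,0],[0,0,-3,0],[0,0,-2,0]]]'>/dev/null; python3 -m handwheel '[[[0,0,0,-4],[0,0,0,0],[0,0,0,0]]]'; python3 -c "
from h import *
for x in(-90,-80,-123): print(x,TC+x/1000*ex)
to([*(TC-.08*ex),.20])"
```

```text
t: 3.68
tcp_pos: [0.5285, -0.2931, 0.0947]
orientation: [0.0, 0.999, -0.046, -0.0]
force: [0.2, -0.0, -0.1]
opening: 0.171
finger_force: 30.0
t3.68 tcp [ 528.5 -293.1   94.7] tooly -95.24 move cm [-0.06  0.01  0.07] F [ 0.2  -0.01 -0.1 ] Tq [0.   0.06 0.01] op 0.171 ff 30.0
 tilt [-0.0001 -0.    ] tray [-366.7   51.    94.7]
t: 4.35
tcp_pos: [0.5281, -0.293, 0.2049]
orientation: [-0.0, 1.0, -0.012, -0.0]
force: [-0.3, -0.1, -3.4]
opening: 0.173
finger_force: 30.0
-90 [ 0.58499371 -0.01748187]
-80 [ 0.5851944  -0.00748389]
-123 [ 0.5843314  -0.05047523]
t4.35 tcp [ 528.1 -293.   204.9] tooly -91.33 move cm [  5.04 -28.67   0.5 ] F [-0.25 -0.11 -3.45] Tq [ 0.05  0.01 -0.02] op 0.173 ff 30.0
 tilt [-0.0002  0.0002] tray [-366.6   51.3  204.9]
```

```bash
python3 -m handwheel '[[[0.6,-2.6,0,0],[0.6,-3.5,0,0],[0.6,-3.5,0,0],[0.6,-3.5,0,0],[0.6,-3.5,0,0]]]' >/dev/null; python3 -m handwheel '[[[0.6,-3.5,0,0],[0.6,-3.5,0,0],[0.6,-3,0,0],[0.24,-2,0,0],[0,0,0,0]]]'>/dev/null; python3 -m handwheel '[[[0,0,0,0],[0,0,0,0],[0,0,0,0],[0,0,0,0],[0,0,0,0]]]'; python3 -c "
from h import *
to([*(TC-.081*ex),.138])
d=cams.get_image('side');cv2.imwrite('pics/s1.png',d['img'][150:480,100:500])"
```

```text
t: 5.6
tcp_pos: [0.5849, -0.0095, 0.2046]
orientation: [0.0, 1.0, -0.012, -0.0]
force: [-0.0, -0.7, -1.5]
opening: 0.171
finger_force: 30.0
t5.60 tcp [584.9  -9.5 204.6] tooly -91.36 move cm [ 0.03 -0.1   6.66] F [-0.05 -0.7  -1.52] Tq [0.02 0.03 0.03] op 0.171 ff 30.0
 tilt [-0.0002 -0.0004] tray [-82.    0.3 204.6]
```

View pics/s1.png

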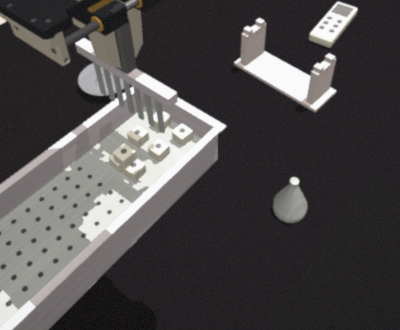

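The rake hangs upright from the gripper at crop (130,95), over the gap between the front and middle rows. The rest is empty.

```bash
python3 -m handwheel '[[[0,-0.1,1.7,0],[0,0,1.5,0],[0,0,0,0],[0,0,0,0],[0,0,0,0]]]'; python3 -c "
from h import *
W=cloud(cams.get_image('side'));T=tray(W);x,y,z=T[...,0],T[...,1],T[...,2]
to([*(TC-.081*ex),.138]);zr=env.get_state()['tcp_pos'][2]-.0847
for a,b in((.005,.02),(.02,.04),(.04,.055),(.063,.072)):
    m=(abs(x+.08)<.02)&(abs(y)<.08)&(z-zr>a)&(z-zr<b);print(a,m.sum(),np.round(np.percentile(x[m],[5,25,50,75,95])*1000,1),np.round(np.percentile(y[m],[2,98])*1000,1))
"
```

```text
t: 6.07
tcp_pos: [0.5855, -0.0075, 0.1735]
orientation: [0.0, 1.0, -0.011, 0.0]
force: [0.2, 0.1, -1.6]
opening: 0.171
finger_force: 30.0
t6.12 tcp [585.7  -7.4 173.8] tooly -91.26 move cm [-0.06  0.11  3.58] F [-0.54  0.12 -2.33] Tq [ 0.09  0.01 -0.  ] op 0.171 ff 30.0
 tilt [0.0015 0.    ] tray [-79.9  -0.5 173.8]
0.005 320 [-81.7 -80.  -78.6 -78.1 -77.7] [-51.6  54.9]
0.02 456 [-81.8 -80.1 -78.6 -78.1 -77.6] [-51.6  54.8]
0.04 248 [-81.3 -79.2 -78.4 -78.  -77.5] [-51.9  54.8]
0.063 461 [-81.7 -73.7 -73.3 -72.9 -72.4] [-65.6  75.6]
```

```bash
python3 -m handwheel '[[[0,0.1,1.5,0],[0,0,1.2,0],[0,0,0.8,0],[0,0,0,0],[0,0,0,0]]]'; python3 -m handwheel '[[[0,-0.6,0,0],[0,-0.6,0,0],[0,-0.6,0,0],[0,-0.6,0,0],[0,-0.6,0,0]]]'>/dev/null;python3 -m handwheel '[[[0,-0.6,0,0],[0,-0.6,0,0],[0,0,0,0],[0,0,0,0],[0,0,0,0]]]'; python3 -c "
from h import *
to([*(TC-.081*ex),.204])
d=cams.get_image('side');cv2.imwrite('pics/s2.png',cv2.resize(d['img'][200:480,100:400],None,fx=2,fy=2))"
```

```text
t: 6.53
tcp_pos: [0.5852, -0.0083, 0.1381]
orientation: [0.0, 1.0, -0.011, 0.0]
force: [0.6, -0.7, -1.1]
opening: 0.174
finger_force: 30.0
t: 7.37
tcp_pos: [0.5859, 0.0334, 0.1377]
orientation: [0.0, 1.0, -0.011, -0.0]
force: [-0.1, -0.5, -2.1]
opening: 0.174
finger_force: 30.0
t7.37 tcp [585.9  33.4 137.7] tooly -91.25 move cm [ 0.02  4.19 -6.63] F [-0.11 -0.45 -2.11] Tq [-0.05 -0.   -0.02] op 0.174 ff 30.0
 tilt [-0.0001 -0.0004] tray [-3.910e+01  1.000e-01  1.377e+02]
```

View pics/s2.png

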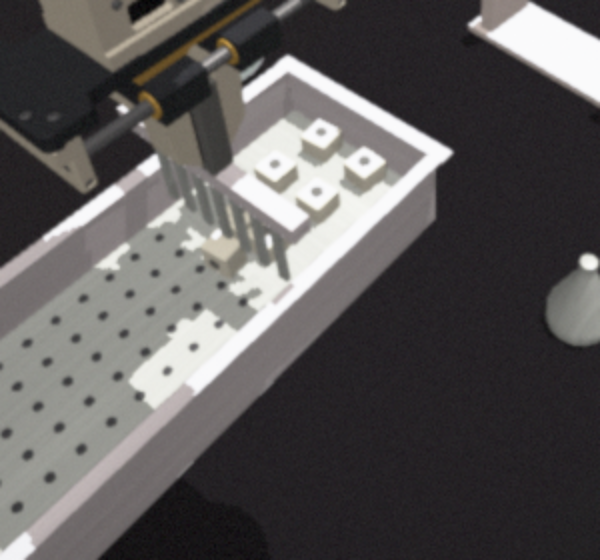

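Chunk3 has dropped off the front, at crop (222,255). The middle and back rows are undisturbed. Next I go back behind the front row and lower to the floor.

```bash
python3 -m handwheel '[[[0,0,-1,0],[0,1,-1,0],[0,1.6,0,0],[0,1.4,0,0],[0,0.2,0,0]]]'>/dev/null; python3 -m handwheel '[[[0,0,0,0],[0,0,0.5,0],[0,0,0.5,0],[0,0,0,0],[0,0,0,0]]]'; python3 -c "
from h import *
to([*(TC-.081*ex),.1147])
W=cloud(cams.get_image('top'));T,ins=chunks(W);x,y,z=T[...,0],T[...,1],T[...,2]
m=(ins&(z>.038)&(z<.053)).astype(np.uint8);k,l,s,c=cv2.connectedComponentsWithStats(m)
for i in range(1,k):
  if s[i,4]>25:print(s[i,4],np.round(T[l==i].mean(0)*1000,1))
"
```

```text
t: 8.25
tcp_pos: [0.5846, -0.0074, 0.1471]
orientation: [-0.0, 1.0, -0.01, -0.001]
force: [-0.1, -0.2, -1.5]
opening: 0.172
finger_force: 30.0
t8.25 tcp [584.6  -7.4 147.1] tooly -91.17 move cm [0.06 0.1  3.24] F [-0.09 -0.2  -1.51] Tq [ 0.04  0.02 -0.02] op 0.172 ff 30.0
 tilt [-0.0014  0.0002] tray [-80.    0.6 147.1]
84 [-97.5 -23.7  48.3]
74 [-151.4  -20.3   48. ]
86 [-150.    24.1   47.4]
```

```bash
python3 -m handwheel '[[[0,0.1,1,0],[0,0,1,0],[0,0,0.7,0],[0,0,0,0],[0,0,0,0]]]'; python3 -c "
from h import *
to([*(TC-.081*ex),.1147])"; python3 -m handwheel '[[[0,0,0.2,0],[0,0,0.1,0],[0,0,0,0],[0,0,0,0]]]'; python3 -c "
from h import *
to([*(TC-.081*ex),.1147])"
```

```text
t: 8.72
tcp_pos: [0.5844, -0.0093, 0.1198]
orientation: [0.0, 1.0, -0.011, -0.001]
force: [0.2, 0.8, -1.8]
opening: 0.174
finger_force: 30.0
t8.72 tcp [584.4  -9.3 119.8] tooly -91.23 move cm [ 0.07 -0.08  0.51] F [ 0.24  0.82 -1.78] Tq [ 0.09  0.   -0.02] op 0.174 ff 30.0
 tilt [-0.0018 -0.0001] tray [-81.8   0.7 119.8]
t: 9.05
tcp_pos: [0.5852, -0.0093, 0.1179]
orientation: [-0.0, 1.0, -0.011, 0.0]
force: [0.6, -1.1, -1.8]
opening: 0.171
finger_force: 30.0
t9.05 tcp [585.2  -9.3 117.9] tooly -91.24 move cm [-0.   -0.08  0.32] F [ 0.59 -1.14 -1.83] Tq [ 0.05 -0.01  0.01] op 0.171 ff 30.0
 tilt [ 0.0004 -0.    ] tray [-81.8  -0.  117.9]
```

```bash
for i in 1; do python3 -m handwheel '[[[0,0,0.2,0],[0,0,0,0],[0,0,0,0]]]'|sed -n 2,4p; python3 -m handwheel '[[[0,0,0.1,0],[0,0,0,0],[0,0,0,0]]]'|sed -n 2,4p;  python3 -m handwheel '[[[0,0,0.1,0],[0,0,0,0],[0,0,0,0]]]'|sed -n 2,4p; python3 -m handwheel '[[[0,0,0,0]]]'|sed -n 2,4p;python3 -m handwheel '[[[0,0,0,0]]]'|sed -n 2,4p; done
```

```text
tcp_pos: [0.585, -0.0093, 0.1157]
orientation: [0.0, 1.0, -0.011, -0.0]
force: [-0.2, 0.2, -1.2]
tcp_pos: [0.585, -0.0093, 0.1147]
orientation: [0.0, 1.0, -0.011, -0.0]
force: [0.0, -0.1, -1.7]
tcp_pos: [0.5851, -0.0093, 0.1139]
orientation: [0.0, 1.0, -0.011, 0.0]
force: [-0.9, -0.7, 2.0]
tcp_pos: [0.5851, -0.0093, 0.1139]
orientation: [0.0, 1.0, -0.011, 0.0]
force: [-1.4, 0.1, 1.9]
tcp_pos: [0.5851, -0.0093, 0.1139]
orientation: [0.0, 1.0, -0.011, 0.0]
force: [-1.2, 0.2, 2.1]
```

```bash
for i in 1; do python3 -m handwheel '[[[0,-0.6,0,0],[0,-0.6,0,0],[0,-0.6,0,0],[0,-0.6,0,0],[0,-0.6,0,0]]]'|sed -n 2,4p;python3 -m handwheel '[[[0,-0.6,0,0],[0,-0.6,0,0],[0,0,0,0]]]'|sed -n 2,4p;python3 -m handwheel '[[[0,0,0,0]]]'|sed -n 2,4p; python3 -m handwheel '[[[0,-0.6,-0.01,0],[0,-0.6,0,0],[0,-0.6,0,0],[0,-0.6,0,0],[0,0,0,0]]]'|sed -n 2,4p;python3 -m handwheel '[[[0,0,0,0]]]'|sed -n 2,4p;  done; python3 -c "
from h import *
to([*(TC+.08*ex),.1147])"
```

```text
tcp_pos: [0.5858, 0.0213, 0.1138]
orientation: [0.0, 1.0, -0.011, 0.0]
force: [-0.4, -2.1, 2.0]
tcp_pos: [0.586, 0.0349, 0.1138]
orientation: [-0.001, 1.0, -0.01, 0.0]
force: [-0.8, 1.1, 2.0]
tcp_pos: [0.586, 0.0347, 0.1138]
orientation: [-0.001, 1.0, -0.01, 0.0]
force: [-0.6, 2.5, 2.1]
tcp_pos: [0.5865, 0.0585, 0.1139]
orientation: [-0.0, 1.0, -0.01, 0.0]
force: [-0.2, 0.2, 2.2]
tcp_pos: [0.5865, 0.0584, 0.1139]
orientation: [-0.001, 1.0, -0.01, 0.0]
force: [0.2, 1.9, 3.2]
t11.22 tcp [586.5  58.4 113.9] tooly -91.16 move cm [-0.   -9.41 -0.07] F [0.25 1.86 3.19] Tq [0.56 0.13 0.03] op 0.171 ff 30.0
 tilt [0.0003 0.0015] tray [-14.1   0.  113.9]
```

```bash
for i in 1; do python3 -m handwheel '[[[0,-0.6,-0.01,0],[0,-0.6,-0.01,0],[0,-0.6,0,0],[0,-0.6,-0.01,0],[0,-0.6,0,0]]]'|sed -n 2,4p;python3 -m handwheel '[[[0,0,0,0]]]'|sed -n 2,4p; python3 -m handwheel '[[[0,-0.6,-0.01,0],[0,-0.6,0,0],[0,-0.6,-0.01,0],[0,-0.6,0,0],[0,0,0,0]]]'|sed -n 2,4p;python3 -m handwheel '[[[0,0,0,0]]]'|sed -n 2,4p;  done; python3 -c "
from h import *
to([*(TC+.08*ex),.1147])"
```

```text
tcp_pos: [0.5871, 0.0871, 0.1141]
orientation: [0.0, 1.0, -0.011, -0.0]
force: [-0.5, -3.7, 3.1]
tcp_pos: [0.5871, 0.0889, 0.1142]
orientation: [-0.001, 1.0, -0.01, 0.0]
force: [0.2, 0.2, 3.0]
tcp_pos: [0.5876, 0.1129, 0.1144]
orientation: [-0.001, 1.0, -0.01, 0.0]
force: [-0.0, -0.6, 2.5]
tcp_pos: [0.5876, 0.1127, 0.1144]
orientation: [-0.001, 1.0, -0.01, 0.0]
force: [-0.5, 1.9, 3.6]
t12.22 tcp [587.6 112.7 114.4] tooly -91.15 move cm [ 0.01 -3.98 -0.02] F [-0.47  1.95  3.62] Tq [ 0.66  0.13 -0.04] op 0.171 ff 30.0
 tilt [0.0002 0.0019] tray [4.020e+01 1.000e-01 1.144e+02]
```

```bash
for i in 1; do python3 -m handwheel '[[[0,-0.6,-0.01,0],[0,-0.6,-0.01,0],[0,-0.6,-0.01,0],[0,-0.6,-0.01,0],[0,-0.6,-0.01,0]]]'|sed -n 2,4p;python3 -m handwheel '[[[0,-0.5,-0.01,0],[0,0,0,0],[0,0,0,0],[0,0,0,0],[0,0,0,0]]]'|sed -n 2,4p; python3 -m handwheel '[[[0,0,0,0],[0,0,0,0],[0,0,0,0]]]'|sed -n 2,4p;  done; python3 -c "
from h import *
to([*(TC+.08*ex),.1147])
d=cams.get_image('side');cv2.imwrite('pics/s3.png',cv2.resize(d['img'][200:480,0:350],None,fx=2,fy=2))"
```

```text
tcp_pos: [0.5882, 0.1412, 0.1147]
orientation: [0.0, 1.0, -0.011, -0.0]
force: [-0.6, -3.6, 2.8]
tcp_pos: [0.5883, 0.1466, 0.115]
orientation: [-0.001, 1.0, -0.011, 0.0]
force: [-0.6, 1.8, 2.1]
tcp_pos: [0.5884, 0.1458, 0.1149]
orientation: [-0.0, 1.0, -0.011, 0.0]
force: [-0.9, 2.1, 2.0]
t13.30 tcp [588.4 145.8 114.9] tooly -91.25 move cm [-0.01 -0.67  0.02] F [-0.86  2.12  2.03] Tq [0.64 0.11 0.01] op 0.17 ff 30.0
 tilt [0.0001 0.0002] tray [ 7.330e+01 -1.000e-01  1.149e+02]
```

View pics/s3.png

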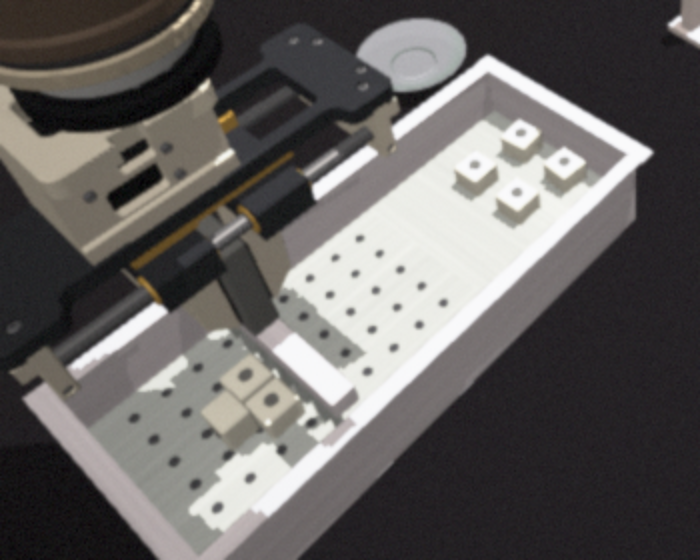

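All three front chunks lie flat ahead of the rake, at crop (245,378), (272,400) and (230,418). The middle and back rows are untouched. I'll lift, return and lower behind the middle row.

```bash
for i in 1; do python3 -m handwheel '[[[0,0.3,0,0],[0,0,-2,0],[0,0,-2,0],[0,0,-2,0],[0,1.5,0,0]]]'>/dev/null;python3 -m handwheel '[[[0,3,0,0],[0,3,0,0],[0,3,0,0],[0,3,0,0],[0,3,0,0]]]'>/dev/null; python3 -m handwheel '[[[0,2,0,0],[0,0.8,0,0],[0,0,0,0],[0,0,0,0],[0,0,0,0]]]'|sed -n 2,4p;  done; python3 -c "
from h import *
to([*(TC-.123*ex),.1147])
W=cloud(cams.get_image('side'));T,ins=chunks(W);x,y,z=T[...,0],T[...,1],T[...,2]
m=(ins&(z>.044)&(z<.052)).astype(np.uint8);k,l,s,c=cv2.connectedComponentsWithStats(m)
for i in range(1,k):
  if s[i,4]>25:print(s[i,4],np.round(T[l==i].mean(0)*1000,1),np.round(T[l==i].min(0)*1000,1),np.round(T[l==i].max(0)*1000,1))
zr=env.get_state()['tcp_pos'][2]-.0847
m=(abs(x+.12)<.03)&(abs(y)<.08)&(z-zr>.005)&(z-zr<.05);print(np.percentile(x[m],[5,25,50,75,95]))
"
```

```text
tcp_pos: [0.5839, -0.0486, 0.1745]
orientation: [-0.0, 1.0, -0.01, -0.0]
force: [-0.5, 1.8, -1.8]
t14.60 tcp [583.9 -48.6 174.5] tooly -91.13 move cm [0.05 0.2  5.98] F [-0.5   1.79 -1.81] Tq [ 0.02  0.07 -0.04] op 0.172 ff 30.0
 tilt [-0.0007  0.0009] tray [-121.1    0.4  174.5]
158 [-141.1  -16.9   47.2] [-153.5  -27.6   44. ] [-132.2   -6.4   50.4]
213 [-101.8  -21.    47.4] [-113.8  -34.    44. ] [-91.1 -10.8  49.8]
185 [-140.5   25.1   47.2] [-153.2   11.9   44.1] [-131.3   35.5   49.9]
230 [-101.5   18.3   47.4] [-113.8    6.4   44. ] [-91.3  28.6  50.1]
889 [91.2  4.6 48.6] [ 77.3 -21.8  44. ] [117.8  25.5  52. ]
[-0.12277758 -0.12087728 -0.11961504 -0.11907902 -0.11852476]
```

```bash
python3 -m handwheel '[[[0,0.1,1.5,0],[0,0,2,0],[0,0,1.5,0],[0,0,0.5,0],[0,0,0,0]]]'|sed -n 2,4p;python3 -m handwheel '[[[0,0,0.2,0],[0,0,0,0],[0,0,0,0]]]'|sed -n 2,4p; python3 -m handwheel '[[[0,0,0.1,0],[0,0,0,0],[0,0,0,0]]]'|sed -n 2,4p;   python3 -c "
from h import *
to([*(TC-.123*ex),.1140])
"
```

```text
tcp_pos: [0.5832, -0.0499, 0.1186]
orientation: [-0.0, 1.0, -0.01, -0.001]
force: [-0.1, 0.8, -2.5]
tcp_pos: [0.5848, -0.051, 0.1188]
orientation: [-0.0, 1.0, -0.011, 0.001]
force: [-0.4, -0.1, -2.5]
tcp_pos: [0.5842, -0.0513, 0.1172]
orientation: [0.0, 1.0, -0.011, 0.0]
force: [-0.0, -0.3, -2.2]
t15.57 tcp [584.2 -51.3 117.2] tooly -91.24 move cm [ 0.01 -0.08  0.32] F [-0.03 -0.3  -2.18] Tq [-0.    0.11 -0.02] op 0.173 ff 30.0
 tilt [ 0.0005 -0.0001] tray [-1.238e+02  1.000e-01  1.172e+02]
```

```bash
python3 -m handwheel '[[[0,0,0.2,0],[0,0,0,0],[0,0,0,0]]]'|sed -n 2,4p;python3 -m handwheel '[[[0,0,0.1,0],[0,0,0,0],[0,0,0,0]]]'|sed -n 2,4p; 
```

```text
tcp_pos: [0.584, -0.0513, 0.1148]
orientation: [0.0, 1.0, -0.011, -0.0]
force: [-0.2, 0.3, -1.7]
tcp_pos: [0.5841, -0.0513, 0.1141]
orientation: [0.0, 1.0, -0.011, 0.0]
force: [-0.9, 0.1, 1.5]
```

```bash
for i in 1; do python3 -m handwheel '[[[0,-0.6,0,0],[0,-0.6,0,0],[0,-0.6,0,0],[0,-0.6,0,0],[0,-0.6,0,0]]]'|sed -n 2,4p;python3 -m handwheel '[[[0,-0.6,0,0],[0,-0.6,0,0],[0,-0.6,0,0],[0,-0.6,0,0],[0,-0.6,0,0]]]'|sed -n 2,4p;python3 -m handwheel '[[[0,-0.6,0,0],[0,-0.6,0,0],[0,-0.6,0,0],[0,-0.6,0,0],[0,-0.6,-0.01,0]]]'|sed -n 2,4p; python3 -m handwheel '[[[0,-0.6,-0.01,0],[0,-0.6,-0.01,0],[0,-0.6,0,0],[0,0,0,0],[0,0,0,0]]]'|sed -n 2,4p; done; python3 -c "
from h import *
to([*(TC-.01*ex),.174])"
```

```text
tcp_pos: [0.5849, -0.0205, 0.114]
orientation: [0.0, 1.0, -0.011, 0.0]
force: [1.0, -2.5, 1.3]
tcp_pos: [0.5855, 0.0092, 0.114]
orientation: [0.0, 1.0, -0.011, 0.0]
force: [0.4, -2.2, 1.1]
tcp_pos: [0.586, 0.0393, 0.114]
orientation: [0.0, 1.0, -0.011, -0.0]
force: [-0.1, -2.9, 1.0]
tcp_pos: [0.5864, 0.0584, 0.1143]
orientation: [-0.001, 1.0, -0.01, 0.0]
force: [0.6, 2.1, 1.5]
t17.73 tcp [586.4  58.4 114.3] tooly -91.16 move cm [ 0.01 -0.42 -5.97] F [0.6  2.08 1.46] Tq [ 0.59 -0.   -0.01] op 0.173 ff 30.0
 tilt [0.0002 0.0015] tray [-1.410e+01  1.000e-01  1.143e+02]
```

Now I back off, lift, look, and head toward the rest.

```bash
for i in 1; do python3 -m handwheel '[[[0,0.3,0,0],[0,0,-2,0],[0,0,-3,0],[0,0,-3,0],[0,0,-1,0]]]'>/dev/null;python3 -m handwheel '[[[-0.6,3,0,0],[-0.6,3,0,0],[-0.6,3,0,0],[-0.6,3.5,0,0],[-0.6,3.5,0,0]]]'>/dev/null; python3 -m handwheel '[[[-0.6,3.5,0,0],[-0.6,3.5,0,0],[-0.6,3.5,0,0],[-0.6,3.5,0,0],[-0.6,3.5,0,0]]]'>/dev/null; python3 -m handwheel '[[[0,1,0,2],[0,0,0,2],[0,0,0,0],[0,0,0,0]]]'|sed -n 2,4p; done; python3 -c "
from h import *
to([.5285,-.2931,.0947])
for n in('top','side'):
  d=cams.get_image(n);cv2.imwrite('pics/e_%s.png'%n,d['img'])
  W=cloud(d);T,ins=chunks(W);x,y,z=T[...,0],T[...,1],T[...,2]
  m=(ins&(z>.044)&(z<.056)).astype(np.uint8);k,l,s,c=cv2.connectedComponentsWithStats(m)
  for i in range(1,k):
    if s[i,4]>25:print(s[i,4],np.round(T[l==i].mean(0)*1000,1),np.round(T[l==i].min(0)*1000,1),np.round(T[l==i].max(0)*1000,1))
"
```

```text
tcp_pos: [0.5185, -0.2896, 0.2035]
orientation: [-0.0, 0.999, -0.045, -0.001]
force: [0.4, 0.1, -2.0]
t19.32 tcp [ 518.5 -289.6  203.5] tooly -95.2 move cm [ 1.04  0.27 10.87] F [ 0.36  0.15 -2.01] Tq [0.06 0.08 0.05] op 0.168 ff 30.0
 tilt [-0.001   0.0007] tray [-363.4   61.   203.5]
206 [ -2.2 -24.   48.6] [-13.1 -34.4  44.3] [  9.2 -13.7  51.7]
192 [-144.6  -19.9   48.3] [-154.8  -31.2   44.1] [-133.7   -8.7   51.1]
635 [92.6  0.6 50.4] [ 75.8 -21.9  44.2] [116.3  23.2  55.9]
217 [-2.  15.6 48.3] [-12.5   4.7  44.1] [ 9.9 26.6 51.9]
199 [-143.9   22.    48.1] [-154.8   11.5   44.4] [-132.8   33.5   51.1]
194 [-143.   -16.8   47.2] [-154.7  -29.4   44.1] [-132.3   -6.    49.9]
206 [-141.6   24.9   47.5] [-153.1   12.8   44.2] [-131.2   35.4   50. ]
282 [  0.3 -20.8  47.7] [-11.4 -32.9  44.2] [ 10.8 -10.8  51.3]
308 [ 0.5 18.3 47.8] [-11.4   6.1  44. ] [10.9 29.2 50.8]
1177 [95.5  3.9 49.7] [ 77.1 -21.2  44.1] [117.8  25.6  55.9]
```

View pics/e_side.png

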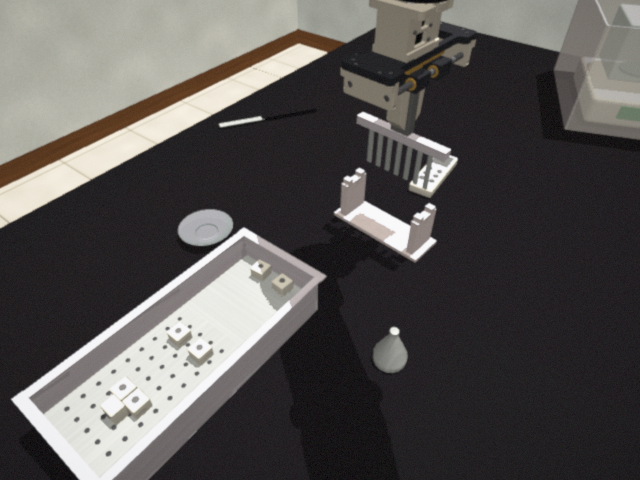

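The chunks lie 3/2/2 from the empty end: (123,397), (179,343)–(200,351) and (261,269)–(282,284). The rake is above its rest, so I'll align it and lower.

```bash
python3 -m handwheel '[[[0.7,0.2,2,0],[0.3,0.1,2,0],[0,0,2,0],[0,0,1,0],[0,0,0,0]]]'>/dev/null; python3 -m handwheel '[[[0,0,0,0],[0,0,0,0],[0,0,0,0]]]'|sed -n 2,4p;  python3 -c "
from h import *
to([.5285,-.2931,.0947])
W=cloud(np.load('/tmp/side0.npz'))
W=cloud(cams.get_image('side'));T,ins=chunks(W);x,y,z=T[...,0],T[...,1],T[...,2]
m=ins&(z>.0505)&(x>.06);P=T[m];P=P[abs(P[:,2]-np.median(P[:,2]))<.003];c,*_=np.linalg.lstsq(np.c_[P[:,:2],np.ones(len(P))],P[:,2],rcond=None);print(len(P),P.mean(0),c[:2],P.min(0),P.max(0))"
```

```text
tcp_pos: [0.5294, -0.2941, 0.1357]
orientation: [0.0, 0.999, -0.046, 0.001]
force: [-0.0, 0.3, -2.2]
t20.08 tcp [ 529.4 -294.1  135.7] tooly -95.23 move cm [-0.11 -0.09  4.09] F [-0.03  0.27 -2.16] Tq [0.05 0.03 0.02] op 0.174 ff 30.0
 tilt [ 0.0021 -0.0009] tray [-367.7   50.   135.7]
342 [0.10750611 0.00277015 0.05281399] [ 0.05151674 -0.0092446 ] [ 0.0806158  -0.01597181  0.05053378] [0.11752348 0.02330379 0.05539977]
```

```bash
python3 -m handwheel '[[[-0.1,-0.1,1,0],[0,0,0.8,0],[0,0,0.6,0],[0,0,0,0],[0,0,0,0]]]'>/dev/null; python3 -m handwheel '[[[0,0,0,0],[0,0,0,0],[0,0,0,0]]]'|sed -n 2,4p;  python3 -c "
from h import *
to([.5285,-.2931,.0947])"
```

```text
tcp_pos: [0.528, -0.2929, 0.1106]
orientation: [0.0, 0.999, -0.046, 0.0]
force: [-0.2, -0.1, -1.5]
t20.80 tcp [ 528.  -292.9  110.6] tooly -95.24 move cm [0.05 0.02 1.59] F [-0.19 -0.06 -1.52] Tq [-0.01  0.04  0.01] op 0.175 ff 30.0
 tilt [ 0.0006 -0.0003] tray [-366.5   51.5  110.6]
```

```bash
python3 -m handwheel '[[[0,0,0.5,0],[0,0,0.4,0],[0,0,0.4,0],[0,0,0,0],[0,0,0,0]]]'|sed -n 2,4p; python3 -m handwheel '[[[0,0,0.2,0],[0,0,0.1,0],[0,0,0,0],[0,0,0,0]]]'|sed -n 2,4p;  python3 -c "
from h import *
to([.5285,-.2931,.0947])"
```

```text
tcp_pos: [0.5275, -0.2926, 0.0968]
orientation: [-0.0, 0.999, -0.046, -0.0]
force: [0.3, 0.7, -1.9]
tcp_pos: [0.5279, -0.2928, 0.0947]
orientation: [0.0, 0.999, -0.046, 0.0]
force: [-1.6, 0.8, 4.5]
t21.55 tcp [ 527.9 -292.8   94.7] tooly -95.24 move cm [ 0.06  0.03 -0.  ] F [-1.59  0.83  4.51] Tq [ 0.18  0.41 -0.01] op 0.174 ff 30.0
 tilt [ 0.0005 -0.0002] tray [-366.4   51.6   94.7]
```

Seated with light contact. Now I release and withdraw.

```bash
python3 -m handwheel '[[[0,0,0,0],[0,0,0,0],[0,0,0,0],[0,0,0,0],[0,0,0,0]]]' 0.6 10|sed -n 4,6p; python3 -m handwheel '[[[0,0,0,0],[0,0,0,0],[0,0,0,0],[0,0,0,0],[0,0,0,0]]]'|sed -n 4,6p; python3 -m handwheel '[[[0,0,-1,0],[0,0,-2,0],[0,0,-3,0],[0,0,-3,0],[0,0,-3,0]]]'|sed -n 4,6p;python3 -m handwheel '[[[0,0,0,0],[0,0,0,0],[0,0,0,0],[0,0,0,0],[0,0,0,0]]]'|sed -n 2,6p; python3 -c "
from h import *
d=cams.get_image('side');cv2.imwrite('pics/f.png',d['img'])
W=cloud(d);X,Y,Z=W[...,0],W[...,1],W[...,2];rk=(Y<-.2)&(Y>-.4)&(X>.43)&(X<.62)
print(rect(W,rk&(abs(Z-.081)<.006)),rect(W,rk&(Z>.1)&(Z<.155)),np.nanmax(Z[rk&(Z<.16)]))"
```

```text
force: [-0.6, -0.3, -0.7]
opening: 0.486
finger_force: 0.0
force: [0.2, -0.1, -0.1]
opening: 0.793
finger_force: 0.0
force: [-0.1, 0.2, 0.6]
opening: 0.8
finger_force: 0.0
tcp_pos: [0.5271, -0.2924, 0.2131]
orientation: [-0.0, 0.999, -0.046, -0.001]
force: [-0.7, -0.3, 0.0]
opening: 0.8
finger_force: 0.0
(924, array([ 527.7, -292.8]), array([ 43.2, 153.3]), 84.62) (695, array([ 526.6, -291.6]), array([18.5, 31.6]), 86.91) 0.15067301746277162
```

View pics/f.png

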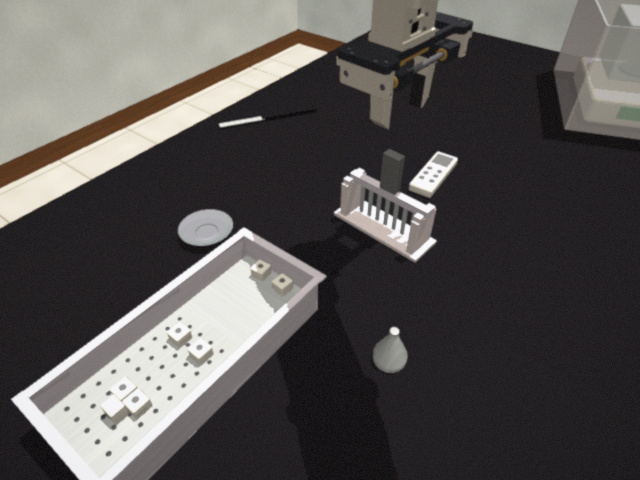

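The rake hangs in its rest at (388,205), as it did at the start. The chunks lie 2/2/3 and the bystanders have not moved.

```bash
python3 -c "
from h import *
print(env.job_done())"
```

```text
the job is handed in; nothing more can be done
None
```

The job is handed in (no verdict was returned): from the heaped end, the tray's thirds hold 2, 2 and 3 chunks, all flat on the floor; readings during the strokes put the rake's load on the tray at about 5–6 N, the rake is back in its rest, and the remote, dish and cone look unmoved.

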